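Check the balance with the block weight from its latched case

ROBOT

A 6-joint arm with a two-finger parallel gripper is mounted at the origin on the work surface. World frame = base frame: x ahead of the robot, y to its left, z up, the work surface at z = 0. Lengths are in m, angles in degrees, forces in N, time in s.
With the tool pointing down it reaches from about 0.35 to 0.875 m from the base axis. Payload 4.2 kg.
Tool frame: the origin (TCP) lies midway between the tips of the shut fingers; the grasp point (between the pads) lies 19 mm behind it; z points along the fingers, y is the line along which they close (so a half turn about z gives the same grasp; the last joint's range is limited). The gripper opens to 87 mm and grips with 3 to 60 N. Pads are 19 mm wide; open, the fingers measure 117 mm over their backs; the gripper's body (75 mm by 190 mm) begins 51 mm behind the grasp point.
Start: joints at [91.937, 22.042, 0.453, 0, -68.411, -14.817], TCP at [0.139, 0.609, 0.223] pointing down, gripper open.
Joint ranges: [-179.83, 179.83], [-69.29, 118.12], [-61.27, 80.66], [-181.25, 117.63], [-171.15, -9.14], [-177.46, 177.46]. Speed limits (degrees/s): [159.86, 159.86, 180, 180, 180, 180].

INTERFACE

Orientations are given as a 3x3 rotation matrix whose columns are the frame's x, y, z axes.
In Python, from station import sense, capture, camera_params, finish_job gives the robot as it stands.
- The arm moves only by the tool drive_tool, never from a script. Its argument "rows" is a list of rows, each an object of numbers: "tx", "ty", "tz": the shift along the tool's x, y, z in cm; "ax", "ay", "az": the turn, a rotation vector about the tool's x, y, z in rad; "claw": the finger opening in cm, from 0 to 8.7. In form: [{"tx": .., "ty": .., "tz": .., "ax": .., "ay": .., "az": .., "claw": ..}, ...]. A call has 1 to 10 rows; each row shifts and turns the commanded pose from where the row before left it, along the tool's axes as they then stand; what a row does not reach is not made up. A row lasts 1/12 s, in which the tool goes at most 41.7 mm and 7.16 degrees, less where a joint would pass 70% of its speed; a pose out of reach is approached as far as the arm can. A call with a gripper value outside its range is refused whole. The fingers move at their own pace and stop on an object; the grip force is fixed at half the most. Time passes only in rows, so rows that do not move let the fingers close. It gives the time, the measured TCP pose, the force, the opening and the grip force at its end, in the units of the state.
- sense(): the state, without advancing time (a new reading comes with each control period).
- capture(name): name is "scene" or "top" or "wrist"; returns (picture, depth): 384x512x3 uint8, red, green, blue; 384x512 float32, m along the optical axis (not along the pixel's ray), 0 where there is no reading.
- camera_params(name): a dict with "intrinsics" (3x3 intrinsics, pixels), "R" (3x3) and "t" (3): a world point X has camera coordinates R X + t; the wrist camera has in their place "tool_from_camera" (4x4, takes a point from camera to tool coordinates, whose origin is the TCP and whose axes are the flange's). Camera axes: x right, y down, z forward; pixel columns grow to the right and rows downward; lengths in m; the calibration is good to about 2 mm. The wrist camera is an equidistant fisheye: a pixel r from the principal point sees the ray r / f radians off the axis. A picture is of the moment at which its call begins: read the wrist's pose just before it. camera_params takes no time and is no camera call.
- finish_job(): hands the job in; it is judged then, once.
The state is a dict: "time_s": time; "joints": joint angles; "joint_velocities": joint speeds; "effort": joint torques, N m; "tcp_pos": TCP position; "ee_rot": TCP orientation; "wrist_force": force on the tool from outside, world axes, zero at the start; "moment": the same for the moment, N m; "gripper_width": opening from 0.0 (shut) to 1.0 (fully open); "gripper_force": force on a finger pad.
Only numpy, scipy, OpenCV 4.12 (cv2) and the standard library are available. Lean on these libraries where they do the work, as an engineer would, in place of code of your own. Each camera call takes 0.05 s, during which the arm holds its last target. There are 200 camera calls.

TASK

Check the balance: hold the orange release bar down while sliding the cover of the grey weight case fully open, lift the steel block weight out by its handle and set it down gently, flat in the middle of the balance's pan. Then slide the cover fully shut again, pressing the bar in the same way, until the bar pops up latched, and only after that push the green key on the balance's terminal all the way down and let go. Leave everything else on the bench where it stands.

Things in the scene. Friction and masses are not known exactly. Their poses are not given: they have to be found in the camera images.
- case: Grey weight case fixed to the bench, 200 (x) x 120 (y) x 58 mm high without cover; origin: centre of its underside. Its x axis is the way the cover opens (away from the robot at yaw 0). Walls 6 mm, floor 8 mm thick. The weight's compartment is at the -x end, inside x -94 to +13 mm, 108 mm wide. With the cover open all of it up to x = +10 mm is free from above.
- cover (a joint): Sliding of the cover along the case's +x, m: 0 shut, 0.11 fully open (end stops at both). About 2 N of rubbing. With the release bar up it is locked at 0 and at 0.11.
- release_bar (a joint): How far the orange release bar is pressed down, m: 0 up (locked), 0.007 fully down. Sprung: 2.7 N starts it, 6 N holds it down. More than 0.004 frees the cover; press 5 to 7 mm. Once the cover moves, rails keep the bar at 0.004 by themselves; within 2 mm of either end of travel it pops up when let go, and must be pressed again to slide the cover back.
- bar_pad (a point): Centre of the top of the orange pad to press, 38 (x) x 60 (y) mm, 78 mm above the bench with the bar up; axes as the case's. Rides with the cover (63 mm to -x of the case's centre when shut). Black ridges on the cover stand before and behind it, inner faces 23 mm from its centre in x, 70 mm wide, tops 86 mm above the bench: fingers on the pad push the cover by a ridge, either way.
- weight: Steel block weight, about 0.5 kg: slab 84 (x) x 56 (y) x 13 mm with a bridge handle; origin: centre of its underside. The handle's bar runs along its x, 60 long, 14 wide (y), 12 high, centre 38 mm and top 44 mm above the origin, on posts 26 mm either side of the middle, 19 mm free under it. It lies on the case's floor, 8 mm above the bench, its x nearly along the case's.
- balance: Balance fixed to the bench; origin: centre of the underside of its steel housing (200 x 200 mm). On top the square pan, 170 x 170 mm, its top 69 mm above the bench. In front (-x side) a flat white terminal 95 (x) x 170 (y) mm, 28 mm high, with a screen and the green key.
- pan_center (a point): Centre of the top of the balance's pan; axes as the balance's.
- check_key (a joint): How far the green key is pressed down, m: 0 up, 0.006 fully down (springs back; 5 N at full travel).
- check_key_top (a point): Centre of the top of the round green key, 28 mm across, on the terminal, 50 mm above the bench; it stands 10 mm out of its black collar (44 mm across).
- bottle_a: Clear bottle with blue cap, 64 mm across, 130 mm high; origin at its underside. Leave it alone.
- bottle_b: Amber bottle with red cap, 66 mm across, 140 mm high; origin at its underside. Leave it alone.
- beaker: Glass beaker, 70 mm across, 90 mm high; origin at its underside. Leave it alone.
- round_weight: Small brass knobbed weight, 34 mm across, 55 mm high, standing between case and balance; origin at its underside. Leave it alone.
- logbook: Blue logbook, 150 x 110 x 16 mm; origin at its underside. Leave it alone.
- spatula: Spatula, 180 mm long, lying flat; origin at its underside. Leave it alone.
- cover_mid (a point): Point on top of the silver cover, on its centre line, 20 mm on the +x side of its middle. The cover is a plate 200 x 122 x 6 mm with the case's axes, its top 64 mm above the bench; it slides with the joint, cannot be lifted off, and overhangs the case's +x end by 110 mm when open. Both ends of travel are reached by pushing it in x only.

How it is judged (in metres and radians):
On the way, in this order (a step that is already met when the one before it is completed fails the run):
1. the cover is slid open, with the weight still in the case (value of joint cover above 0.1 m and z of weight in the frame of case below 0.02 m), for 0.2 s.
2. the weight stands flat in the middle of the pan, let go (horizontal distance between weight and pan_center below 0.025 m and z of weight in the frame of pan_center between -0.004 and 0.004 m and angle between weight's own z axis and vertical below 0.08 rad and linear speed of weight below 0.03 m/s and contact force between the fingers and weight below 0.05 N), for 0.3 s.
3. the cover is fully shut and the release bar is up, with the weight on the pan (all of step 2 and value of joint cover below 0.004 m and value of joint release_bar below 0.002 m), for 0.3 s.
4. the green key is pushed down, with the case shut and the weight on the pan (all of step 3 and value of joint check_key above 0.0045 m), for 0.05 s.
At the end, for the whole second after the job is handed in: The weight stands flat (within 0.08 rad) and still on the pan, its centre within 25 mm of the pan's centre; the cover is shut to within 4 mm with the release bar up (pressed less than 2 mm); the key is up again and nothing is touched (all of step 3 and value of joint check_key below 0.002 m and angular speed of weight below 0.1 rad/s).
It fails at once if the weight is dropped: moving faster than 0.5 m/s out of the fingers (contact force between the fingers and weight below 0.05 N and linear speed of weight above 0.5 m/s).
It fails at once if the weight is banged or pressed onto the balance with more than 60 N (contact force between weight and balance above 60 N).
It fails at once if a bottle, the beaker, the brass weight, the logbook or the spatula is moved by more than 30 mm (distance of any of bottle_a, bottle_b, beaker, round_weight, logbook, spatula from where it was at the start of the episode above 0.03 m).
It also fails if it takes over 72 s, if anything falls off the work surface, if the arm or the gripper's body presses on something with over 40 N, if the wrist force passes 120 N, or if a joint passes its speed limit or range.

## Working session

There is one attempt and no reset: what is moved stays moved. The work goes in short steps, Python scripts to look and compute and a tool call to move; the robot and the scene stay as the last step left them, time stands still between calls to the robot, and variables do not carry over. Pictures are saved under pics/ and viewed, at most 10 in all, crops included, and the job is handed in when it is done.

Besides the shell and the picture viewer there is one more tool, called after "Emit:" in YAML: its name, and indented under it one key for each argument. drive_tool: Moves the arm, as the interface text tells. Its arguments: {"type":"object","properties":{"rows":{"type":"array"}},"required":["rows"]}

```bash
mkdir -p pics; cat > h.py <<'E'
import numpy as np,cv2
from station import sense,capture,camera_params,finish_job
def world(name,uv,z):
    c=camera_params(name);K=np.array(c['intrinsics']);R=np.array(c['R']);t=np.array(c['t'])
    d=R.T@np.linalg.solve(K,[uv[0],uv[1],1.]);o=-R.T@t
    return o+d*(z-o[2])/d[2]
def cloud(name,dep):
    c=camera_params(name);K=np.array(c['intrinsics']);R=np.array(c['R']);t=np.array(c['t'])
    v,u=np.mgrid[:dep.shape[0],:dep.shape[1]]
    P=np.stack([(u-K[0,2])/K[0,0]*dep,(v-K[1,2])/K[1,1]*dep,dep],-1)
    return (P-t)@R
E
python3 - <<'E'
from h import *
s=sense();print(s['time_s'],s['tcp_pos'],s['ee_rot'],s['wrist_force'])
a,d=capture('top');b,e=capture('scene')
np.savez('i.npz',a=a,d=d,b=b,e=e)
cv2.imwrite('pics/top.png',cv2.resize(a[...,::-1],(768,576)));cv2.imwrite('pics/scene.png',cv2.resize(b[...,::-1],(768,576)))
for n in('top','scene'):
    c=camera_params(n);print(c['intrinsics'],-np.array(c['R']).T@c['t'])
hs=cv2.cvtColor(a,cv2.COLOR_RGB2HSV)
for nm,lo,hi,z in(('orange',(8,150,120),(18,255,255),.078),('green',(45,100,60),(85,255,255),.05)):
    m=cv2.inRange(hs,lo,hi)
    for c in cv2.findContours(m,0,2)[0]:
        if cv2.contourArea(c)>20:
            r=cv2.minAreaRect(c);print(nm,r,cv2.contourArea(c),world('top',r[0],z),[world('top',p,z)[:2].round(4) for p in cv2.boxPoints(r)])
E
```

```text
0.0 [0.13916366 0.6087017  0.22146992] [[ 9.74799158e-01 -2.23083917e-01 -4.09225392e-04]
 [-2.23084281e-01 -9.74796884e-01 -2.10667203e-03]
 [ 7.10530114e-05  2.14487388e-03 -9.99997697e-01]] [ 0.58444974 -0.30793331  0.07096667]
[[496.89792913   0.         252.30392116]
 [  0.         496.89792913 201.78886824]
 [  0.           0.           1.        ]] [0.52574129 0.01324812 1.52657854]
[[388.78363197   0.         257.42716131]
 [  0.         388.78363197 194.92823484]
 [  0.           0.           1.        ]] [1.51007246 0.1806784  0.75135291]
orange ((92.5, 191.0), (6.0, 13.0), 90.0) 36.5 [0.61005845 0.4700382  0.078     ] [array([0.6185, 0.4892]), array([0.6191, 0.4514]), array([0.6016, 0.4509]), array([0.601 , 0.4887])]
orange ((479.5, 158.0), (42.0, 35.0), 90.0) 1456.0 [ 0.72413787 -0.66155813  0.078     ] [array([ 0.7854, -0.6102]), array([ 0.787 , -0.7135]), array([ 0.663 , -0.7128]), array([ 0.6615, -0.6098])]
orange ((373.5015563964844, 107.9255599975586), (73.28128814697266, 17.65557861328125), 1.2188751697540283) 790.5 [ 0.86749435 -0.3489803   0.078     ] [array([ 0.8
[... 233 characters left out ...]
y([0.4603, 0.0799]), array([0.46  , 0.1066])]
green ((402.0961608886719, 103.51922607421875), (10.590271949768066, 13.139781951904297), 11.309932708740234) 105.0 [ 0.88884793 -0.44198742  0.05      ] [array([ 0.8722, -0.4225]), array([ 0.9114, -0.4302]), array([ 0.9056, -0.4615]), array([ 0.8664, -0.4538])]
green ((378.0, 103.0), (12.0, 10.0), 90.0) 105.0 [ 0.88924516 -0.36945047  0.05      ] [array([ 0.9072, -0.3543]), array([ 0.9077, -0.3844]), array([ 0.8713, -0.3846]), array([ 0.8708, -0.3545])]
green ((354.0, 103.0), (12.0, 10.0), 90.0) 104.0 [ 0.88807326 -0.29725576  0.05      ] [array([ 0.906 , -0.2821]), array([ 0.9065, -0.3122]), array([ 0.8701, -0.3124]), array([ 0.8697, -0.2823])]
```

View pics/top.png

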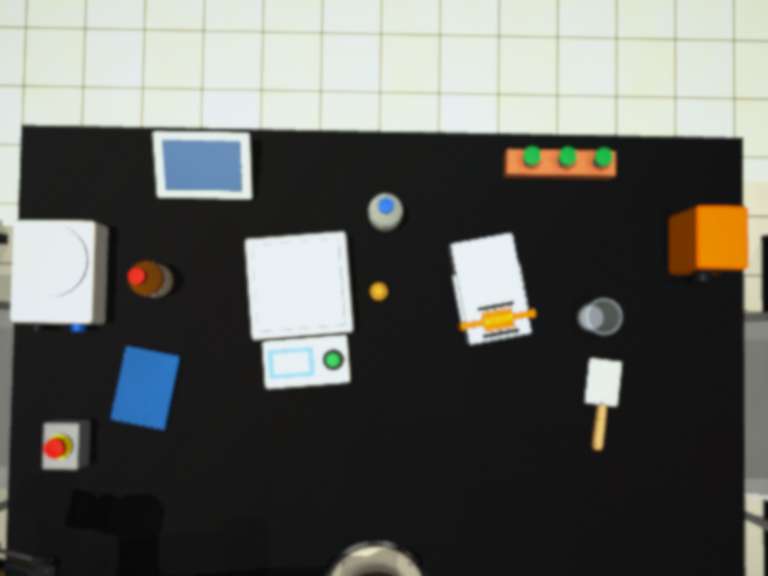

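View pics/scene.png

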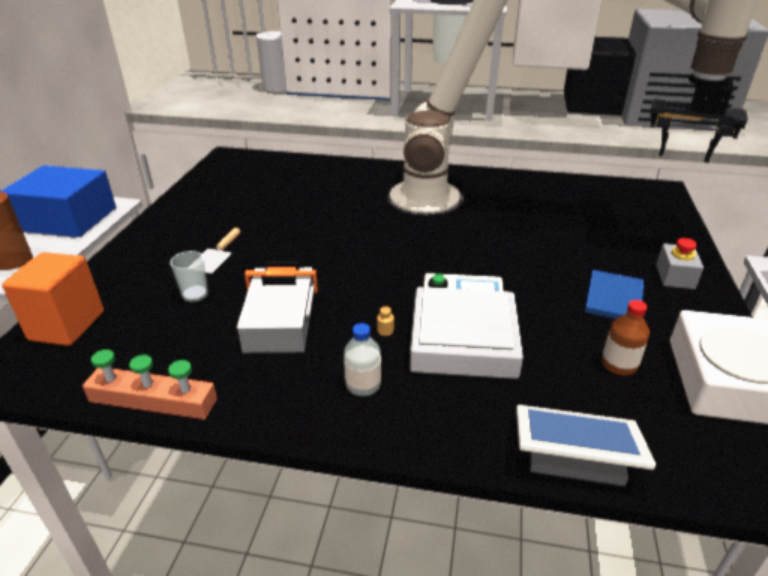

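The top picture shows the case cover at (490,288) with the orange bar at (498,320), the pan at (299,285), the green key at (333,359), the brass weight at (378,291) and the blue-capped bottle at (386,210), all in 768-wide pixels. The scene picture agrees.

```bash
python3 - <<'E'
from h import *
f=np.load('i.npz');a,d=f['a'],f['d']
hs=cv2.cvtColor(a,cv2.COLOR_RGB2HSV)
def rep(nm,m,z,box,mn=30):
    k=np.zeros_like(m);x0,y0,x1,y1=box;k[y0:y1,x0:x1]=m[y0:y1,x0:x1]
    for c in cv2.findContours(k,0,2)[0]:
        if cv2.contourArea(c)>mn:
            r=cv2.minAreaRect(c);B=np.array([world('top',p,z)[:2] for p in cv2.boxPoints(r)])
            e=B[1]-B[0];g=B[2]-B[1]
            print(nm,world('top',r[0],z)[:2].round(4),'sides',np.linalg.norm(e).round(4),np.linalg.norm(g).round(4),'ang',np.degrees(np.arctan2(e[1],e[0])).round(2),B.round(3).tolist())
rep('bar',cv2.inRange(hs,(8,120,120),(28,255,255)),.076,(295,190,365,235))
P=cloud('top',d)
Z=P[...,2]
rep('cover',((Z>.055)&(Z<.072)).astype(np.uint8),.064,(290,140,365,240),300)
rep('pan',((Z>.060)&(Z<.08)).astype(np.uint8),.069,(150,140,240,235),300)
rep('panwhite',cv2.inRange(a,(190,190,190),(255,255,255)),.069,(150,140,240,228),300)
rep('term',((Z>.022)&(Z<.034)).astype(np.uint8),.028,(160,215,240,265),300)
rep('brass',cv2.inRange(hs,(10,120,80),(28,255,255)),.05,(240,180,265,205),10)
rep('bluecap',cv2.inRange(hs,(100,120,80),(125,255,255)),.13,(240,120,275,160),10)
m=(hs[...,1]<60)
E
```

```text
bar [ 0.5565 -0.2279] sides 0.1513 0.0365 ang -79.71 [[0.561, -0.15], [0.588, -0.299], [0.552, -0.305], [0.525, -0.157]]
cover [ 0.6395 -0.2126] sides 0.1234 0.1595 ang -78.14 [[0.705, -0.136], [0.73, -0.257], [0.574, -0.288], [0.549, -0.168]]
pan [0.619  0.1618] sides 0.1971 0.1965 ang -83.89 [[0.706, 0.27], [0.727, 0.075], [0.532, 0.054], [0.511, 0.249]]
panwhite [0.6183 0.162 ] sides 0.1947 0.1937 ang -84.51 [[0.706, 0.268], [0.724, 0.075], [0.531, 0.056], [0.513, 0.249]]
term [0.4693 0.1476] sides 0.1693 0.0945 ang -84.41 [[0.508, 0.237], [0.525, 0.068], [0.431, 0.059], [0.414, 0.227]]
brass [0.6098 0.005 ] sides 0.0357 0.0358 ang -89.14 [[0.627, 0.023], [0.628, -0.013], [0.592, -0.013], [0.592, 0.023]]
bluecap [ 0.7684 -0.0063] sides 0.0226 0.0256 ang -89.09 [[0.781, 0.005], [0.781, -0.017], [0.756, -0.018], [0.755, 0.005]]
```

Emit:
drive_tool:
  rows:
    - {"tx": 2.47, "ty": 3.01, "claw": 4}
    - {"tx": 2.47, "ty": 3.01, "claw": 0}
    - {"tx": 2.47, "ty": 3.01, "claw": 0}
    - {"tx": 2.47, "ty": 3.01, "claw": 0}
    - {"tx": 2.47, "ty": 3.01, "claw": 0}
    - {"tx": 2.47, "ty": 3.01, "claw": 0}
    - {"tx": 2.47, "ty": 3.01, "claw": 0}
    - {"tx": 2.47, "ty": 3.01, "claw": 0}
    - {"tx": 2.47, "ty": 3.01, "claw": 0}
    - {"tx": 2.47, "ty": 3.01, "claw": 0}

```text
invalid input at $.rows[0]: expected keys tx, ty, tz, ax, ay, az, claw
```

Emit:
drive_tool:
  rows:
    - {"tx": 2.47, "ty": 3.01, "claw": 0}
    - {"tx": 2.47, "ty": 3.01, "claw": 0}
    - {"tx": 2.47, "ty": 3.01, "claw": 0}
    - {"tx": 2.47, "ty": 3.01, "claw": 0}
    - {"tx": 2.47, "ty": 3.01, "claw": 0}
    - {"tx": 2.47, "ty": 3.01, "claw": 0}
    - {"tx": 2.47, "ty": 3.01, "claw": 0}
    - {"tx": 2.47, "ty": 3.01, "claw": 0}
    - {"tx": 2.47, "ty": 3.01, "claw": 0}
    - {"tx": 2.47, "ty": 3.01, "claw": 0}

```text
invalid input at $.rows[0]: expected keys tx, ty, tz, ax, ay, az, claw
```

Emit:
drive_tool:
  rows:
    - {"tx": 2.47, "ty": 3.01, "claw": 0}
    - {"tx": 2.47, "ty": 3.01, "claw": 0}
    - {"tx": 2.47, "ty": 3.01, "claw": 0}
    - {"tx": 2.47, "ty": 3.01, "claw": 0}
    - {"az": -0.1055, "claw": 0}
    - {"az": -0.1055, "claw": 0}
    - {"az": -0.1055, "claw": 0}
    - {"az": -0.1055, "claw": 0}
    - {"claw": 0}

```text
invalid input at $.rows[0]: expected keys tx, ty, tz, ax, ay, az, claw
```

All keys are required.

Emit:
drive_tool:
  rows:
    - {"tx": 2.47, "ty": 3.01, "tz": 0, "ax": 0, "ay": 0, "az": 0, "claw": 0}
    - {"tx": 2.47, "ty": 3.01, "tz": 0, "ax": 0, "ay": 0, "az": 0, "claw": 0}
    - {"tx": 2.47, "ty": 3.01, "tz": 0, "ax": 0, "ay": 0, "az": 0, "claw": 0}
    - {"tx": 2.47, "ty": 3.01, "tz": 0, "ax": 0, "ay": 0, "az": 0, "claw": 0}
    - {"tx": 2.47, "ty": 3.01, "tz": 0, "ax": 0, "ay": 0, "az": 0, "claw": 0}
    - {"tx": 2.47, "ty": 3.01, "tz": 0, "ax": 0, "ay": 0, "az": 0, "claw": 0}
    - {"tx": 2.47, "ty": 3.01, "tz": 0, "ax": 0, "ay": 0, "az": 0, "claw": 0}
    - {"tx": 2.47, "ty": 3.01, "tz": 0, "ax": 0, "ay": 0, "az": 0, "claw": 0}
    - {"tx": 2.47, "ty": 3.01, "tz": 0, "ax": 0, "ay": 0, "az": 0, "claw": 0}
    - {"tx": 2.47, "ty": 3.01, "tz": 0, "ax": 0, "ay": 0, "az": 0, "claw": 0}

```text
time_s: 0.93
tcp_pos: [0.3131, 0.2587, 0.2224]
ee_rot: [[0.975, -0.222, -0.0], [-0.222, -0.975, -0.0], [-0.0, 0.0, -1.0]]
wrist_force: [-0.2, -0.1, -0.1]
gripper_width: 0.324
gripper_force: 0.0
```

Emit:
drive_tool:
  rows:
    - {"tx": 2.47, "ty": 3.01, "tz": 0, "ax": 0, "ay": 0, "az": 0, "claw": 0}
    - {"tx": 2.47, "ty": 3.01, "tz": 0, "ax": 0, "ay": 0, "az": 0, "claw": 0}
    - {"tx": 2.47, "ty": 3.01, "tz": 0, "ax": 0, "ay": 0, "az": 0, "claw": 0}
    - {"tx": 2.47, "ty": 3.01, "tz": 0, "ax": 0, "ay": 0, "az": 0, "claw": 0}
    - {"tx": 2.47, "ty": 3.01, "tz": 0, "ax": 0, "ay": 0, "az": 0, "claw": 0}
    - {"tx": 2.47, "ty": 3.01, "tz": 0, "ax": 0, "ay": 0, "az": 0, "claw": 0}
    - {"tx": 2.47, "ty": 3.01, "tz": 0, "ax": 0, "ay": 0, "az": 0, "claw": 0}
    - {"tx": 2.47, "ty": 3.01, "tz": 0, "ax": 0, "ay": 0, "az": 0, "claw": 0}
    - {"tx": 2.47, "ty": 3.01, "tz": 0, "ax": 0, "ay": 0, "az": 0, "claw": 0}
    - {"tx": 2.47, "ty": 3.01, "tz": 0, "ax": 0, "ay": 0, "az": 0, "claw": 0}

```text
time_s: 1.77
tcp_pos: [0.4869, -0.0898, 0.2223]
ee_rot: [[0.975, -0.223, -0.0], [-0.223, -0.975, 0.0], [-0.0, -0.0, -1.0]]
wrist_force: [0.7, 1.1, 0.5]
gripper_width: 0.001
gripper_force: 0.0
```

Emit:
drive_tool:
  rows:
    - {"tx": 2.47, "ty": 3.01, "tz": 0, "ax": 0, "ay": 0, "az": 0, "claw": 0}
    - {"tx": 2.47, "ty": 3.01, "tz": 0, "ax": 0, "ay": 0, "az": 0, "claw": 0}
    - {"tx": 2.47, "ty": 3.01, "tz": 0, "ax": 0, "ay": 0, "az": 0, "claw": 0}
    - {"tx": 2.47, "ty": 3.01, "tz": 0, "ax": 0, "ay": 0, "az": 0, "claw": 0}
    - {"tx": 0, "ty": 0, "tz": 0, "ax": 0, "ay": 0, "az": -0.1055, "claw": 0}
    - {"tx": 0, "ty": 0, "tz": 0, "ax": 0, "ay": 0, "az": -0.1055, "claw": 0}
    - {"tx": 0, "ty": 0, "tz": 0, "ax": 0, "ay": 0, "az": -0.1055, "claw": 0}
    - {"tx": 0, "ty": 0, "tz": 0, "ax": 0, "ay": 0, "az": -0.1055, "claw": 0}
    - {"tx": 0, "ty": 0, "tz": 0, "ax": 0, "ay": 0, "az": 0, "claw": 0}
    - {"tx": 0, "ty": 0, "tz": 0, "ax": 0, "ay": 0, "az": 0, "claw": 0}

```text
time_s: 2.6
tcp_pos: [0.5559, -0.2271, 0.2221]
ee_rot: [[0.981, 0.193, -0.001], [0.193, -0.981, 0.0], [-0.001, -0.0, -1.0]]
wrist_force: [0.1, -0.1, 1.6]
gripper_width: 0.005
gripper_force: 0.0
```

```bash
cat >> h.py <<'E'
def wray(T,uv,z,R,p):
    c=camera_params('wrist');K=np.array(c['intrinsics'])
    x=(uv[0]-K[0,2])/K[0,0];y=(uv[1]-K[1,2])/K[1,1];r=np.hypot(x,y)
    d=np.array([x/r*np.sin(r),y/r*np.sin(r),np.cos(r)]) if r>0 else np.array([0,0,1.])
    d=R@T[:3,:3]@d;o=R@T[:3,3]+p
    return o+d*(z-o[2])/d[2]
def look(fn):
    s=sense();R=np.array(s['ee_rot']);p=np.array(s['tcp_pos'])
    a,d=capture('wrist');np.savez('w.npz',a=a,d=d,R=R,p=p)
    cv2.imwrite(fn,cv2.resize(a[...,::-1],(768,576)))
    T=np.array(camera_params('wrist')['tool_from_camera'])
    return a,d,(lambda uv,z:wray(T,uv,z,R,p))
def st():
    s=sense();R=np.array(s['ee_rot'])
    print('t',round(s['time_s'],2),'tcp',np.round(s['tcp_pos'],4),'yaw',np.degrees(np.arctan2(R[1,0],R[0,0])).round(2),'tilt',R[:,2].round(4),'F',np.round(s['wrist_force'],2),'w',s['gripper_width'],'gf',s['gripper_force'],'q',np.round(s['joints'],1))
    return R,np.array(s['tcp_pos'])
def go(x,y,z,yaw):
    "cm shifts in present tool axes, turn az"
    R,p=st();print('shift cm',(R.T@(np.array([x,y,z])-p)*100).round(2),'az',-np.radians(yaw-np.degrees(np.arctan2(R[1,0],R[0,0]))).round(4))
E
python3 - <<'E'
from h import *
st();a,d,w=look('pics/w1.png');print(camera_params('wrist'))
hs=cv2.cvtColor(a,cv2.COLOR_RGB2HSV)
m=cv2.inRange(hs,(8,120,100),(28,255,255))
for c in cv2.findContours(m,0,2)[0]:
    if cv2.contourArea(c)>60: r=cv2.minAreaRect(c);print(r,[w(p,.078)[:2].round(4) for p in [r[0],*cv2.boxPoints(r)]])
E
```

```text
t 2.6 tcp [ 0.5559 -0.2271  0.2221] yaw 11.14 tilt [-9.e-04  2.e-04 -1.e+00] F [ 0.09 -0.07  1.56] w 0.004801302442045574 gf 0.0 q [ -6.8  19.7  -3.2  -0.  -67.2 107.9]
{'intrinsics': array([[297.31863964,   0.        , 254.95467307],
       [  0.        , 297.31863964, 193.17323492],
       [  0.        ,   0.        ,   1.        ]]), 'tool_from_camera': array([[-4.98990710e-04, -9.54511514e-01, -2.98173640e-01,
         8.20065960e-02],
       [ 9.99999838e-01, -3.94466108e-04, -4.10727747e-04,
        -1.01050345e-03],
       [ 2.74424968e-04, -2.98173797e-01,  9.54511556e-01,
        -1.63331658e-01],
       [ 0.00000000e+00,  0.00000000e+00,  0.00000000e+00,
         1.00000000e+00]])}
((265.153564453125, 316.58026123046875), (8.316693305969238, 190.12884521484375), 87.84471893310547) [array([ 0.375 , -0.2752]), array([ 0.3448, -0.1478]), array([ 0.4055, -0.4032]), array([ 0.3906, -0.4098]), array([ 0.3286, -0.1488])]
((270.4425048828125, 281.0126647949219), (3.969808578491211, 43.982051849365234), 1.6365771293640137) [array([ 0.434 , -0.2693]), array([ 0.3991, -0.2736]), array
[... 194 characters left out ...]
, -0.2318]), array([ 0.4572, -0.2234]), array([ 0.4583, -0.228 ]), array([ 0.3927, -0.241 ]), array([ 0.3914, -0.236 ])]
((257.0, 177.5), (33.0, 134.0), 90.0) [array([ 0.5594, -0.2274]), array([ 0.5638, -0.1536]), array([ 0.5915, -0.2942]), array([ 0.5556, -0.3036]), array([ 0.5271, -0.1586])]
((500.0, 124.0), (76.0, 22.0), 90.0) [array([ 0.6989, -0.5292]), array([ 0.7397, -0.4936]), array([ 0.7567, -0.5377]), array([ 0.6565, -0.5736]), array([ 0.6446, -0.5259])]
((89.2587890625, 94.96965026855469), (23.513710021972656, 31.483501434326172), 42.709388732910156) [array([ 0.6198, -0.0226]), array([0.6135, 0.0049]), array([ 0.6422, -0.0218]), array([ 0.6259, -0.0479]), array([ 0.5972, -0.0227])]
```

View pics/w1.png

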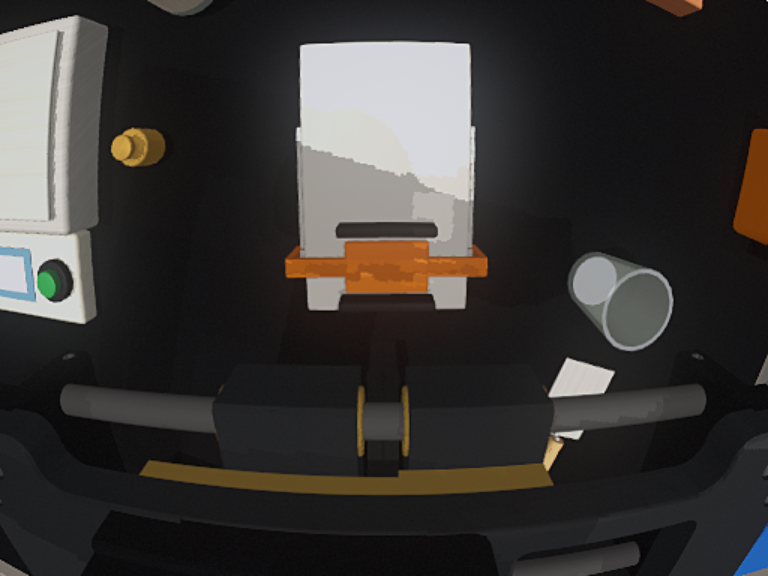

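The wrist view shows the orange pad centred at (386,266) in 768-wide pixels, between two black ridges and aligned with the tool. That puts the pad about 3 mm ahead of the TCP.

Emit:
drive_tool:
  rows:
    - {"tx": 0.3, "ty": 0, "tz": 3.5, "ax": 0, "ay": 0, "az": 0, "claw": 0}
    - {"tx": 0, "ty": 0, "tz": 3.5, "ax": 0, "ay": 0, "az": 0, "claw": 0}
    - {"tx": 0, "ty": 0, "tz": 3.5, "ax": 0, "ay": 0, "az": 0, "claw": 0}
    - {"tx": 0, "ty": 0, "tz": 2, "ax": 0, "ay": 0, "az": 0, "claw": 0}
    - {"tx": 0, "ty": 0, "tz": 1, "ax": 0, "ay": 0, "az": 0, "claw": 0}
    - {"tx": 0, "ty": 0, "tz": 0, "ax": 0, "ay": 0, "az": 0, "claw": 0}
    - {"tx": 0, "ty": 0, "tz": 0, "ax": 0, "ay": 0, "az": 0, "claw": 0}
    - {"tx": 0, "ty": 0, "tz": 0, "ax": 0, "ay": 0, "az": 0, "claw": 0}

```text
time_s: 3.32
tcp_pos: [0.5606, -0.2268, 0.0895]
ee_rot: [[0.981, 0.196, 0.004], [0.196, -0.981, -0.001], [0.003, 0.002, -1.0]]
wrist_force: [0.5, 0.4, 0.3]
gripper_width: 0.005
gripper_force: 0.0
```

Emit:
drive_tool:
  rows:
    - {"tx": 0, "ty": 0, "tz": 0.3, "ax": 0, "ay": 0, "az": 0, "claw": 0}
    - {"tx": 0, "ty": 0, "tz": 0.3, "ax": 0, "ay": 0, "az": 0, "claw": 0}
    - {"tx": 0, "ty": 0, "tz": 0.3, "ax": 0, "ay": 0, "az": 0, "claw": 0}
    - {"tx": 0, "ty": 0, "tz": 0.1, "ax": 0, "ay": 0, "az": 0, "claw": 0}
    - {"tx": 0, "ty": 0, "tz": 0.1, "ax": 0, "ay": 0, "az": 0, "claw": 0}
    - {"tx": 0, "ty": 0, "tz": 0, "ax": 0, "ay": 0, "az": 0, "claw": 0}
    - {"tx": 0, "ty": 0, "tz": 0, "ax": 0, "ay": 0, "az": 0, "claw": 0}

```text
time_s: 3.9
tcp_pos: [0.5593, -0.2265, 0.077]
ee_rot: [[0.981, 0.196, 0.001], [0.196, -0.981, -0.0], [0.001, 0.0, -1.0]]
wrist_force: [-0.2, 1.1, 3.0]
gripper_width: 0.008
gripper_force: 1.4
```

Contact, at about 3 N. Press another 5 mm.

Emit:
drive_tool:
  rows:
    - {"tx": 0, "ty": 0, "tz": 0.2, "ax": 0, "ay": 0, "az": 0, "claw": 0}
    - {"tx": 0, "ty": 0, "tz": 0.2, "ax": 0, "ay": 0, "az": 0, "claw": 0}
    - {"tx": 0, "ty": 0, "tz": 0.15, "ax": 0, "ay": 0, "az": 0, "claw": 0}
    - {"tx": 0, "ty": 0, "tz": 0, "ax": 0, "ay": 0, "az": 0, "claw": 0}
    - {"tx": 0, "ty": 0, "tz": 0, "ax": 0, "ay": 0, "az": 0, "claw": 0}

```text
time_s: 4.32
tcp_pos: [0.5593, -0.2266, 0.0714]
ee_rot: [[0.981, 0.196, 0.001], [0.196, -0.981, -0.0], [0.0, 0.0, -1.0]]
wrist_force: [-1.0, 1.1, 5.6]
gripper_width: 0.006
gripper_force: 2.8
```

Emit:
drive_tool:
  rows:
    - {"tx": 0.8, "ty": 0, "tz": 0, "ax": 0, "ay": 0, "az": 0, "claw": 0}
    - {"tx": 0.8, "ty": 0, "tz": 0, "ax": 0, "ay": 0, "az": 0, "claw": 0}
    - {"tx": 0.8, "ty": 0, "tz": 0, "ax": 0, "ay": 0, "az": 0, "claw": 0}
    - {"tx": 0.8, "ty": 0, "tz": 0, "ax": 0, "ay": 0, "az": 0, "claw": 0}
    - {"tx": 0, "ty": 0, "tz": 0, "ax": 0, "ay": 0, "az": 0, "claw": 0}

```text
time_s: 4.73
tcp_pos: [0.592, -0.2199, 0.0714]
ee_rot: [[0.98, 0.197, 0.002], [0.197, -0.98, -0.0], [0.002, 0.001, -1.0]]
wrist_force: [-0.3, 1.1, 5.4]
gripper_width: 0.005
gripper_force: 2.6
```

Emit:
drive_tool:
  rows:
    - {"tx": 1, "ty": 0, "tz": 0, "ax": 0, "ay": 0, "az": 0, "claw": 0}
    - {"tx": 1, "ty": 0, "tz": 0, "ax": 0, "ay": 0, "az": 0, "claw": 0}
    - {"tx": 1, "ty": 0, "tz": 0, "ax": 0, "ay": 0, "az": 0, "claw": 0}
    - {"tx": 1, "ty": 0, "tz": 0, "ax": 0, "ay": 0, "az": 0, "claw": 0}
    - {"tx": 1, "ty": 0, "tz": 0, "ax": 0, "ay": 0, "az": 0, "claw": 0}
    - {"tx": 1, "ty": 0, "tz": 0, "ax": 0, "ay": 0, "az": 0, "claw": 0}
    - {"tx": 0.8, "ty": 0, "tz": 0, "ax": 0, "ay": 0, "az": 0, "claw": 0}
    - {"tx": 0.6, "ty": 0, "tz": 0, "ax": 0, "ay": 0, "az": 0, "claw": 0}
    - {"tx": 0.4, "ty": 0, "tz": 0, "ax": 0, "ay": 0, "az": 0, "claw": 0}
    - {"tx": 0, "ty": 0, "tz": 0, "ax": 0, "ay": 0, "az": 0, "claw": 0}

```text
time_s: 5.57
tcp_pos: [0.6676, -0.2046, 0.0715]
ee_rot: [[0.98, 0.197, 0.0], [0.197, -0.98, -0.0], [0.0, 0.0, -1.0]]
wrist_force: [-1.1, 1.9, 6.8]
gripper_width: 0.003
gripper_force: 2.8
```

Emit:
drive_tool:
  rows:
    - {"tx": 0.4, "ty": 0, "tz": 0, "ax": 0, "ay": 0, "az": 0, "claw": 0}
    - {"tx": 0.3, "ty": 0, "tz": 0, "ax": 0, "ay": 0, "az": 0, "claw": 0}
    - {"tx": 0.2, "ty": 0, "tz": 0, "ax": 0, "ay": 0, "az": 0, "claw": 0}
    - {"tx": 0, "ty": 0, "tz": 0, "ax": 0, "ay": 0, "az": 0, "claw": 0}

```text
time_s: 5.9
tcp_pos: [0.6739, -0.204, 0.0714]
ee_rot: [[0.981, 0.196, -0.005], [0.196, -0.981, -0.001], [-0.005, -0.0, -1.0]]
wrist_force: [-4.1, -0.4, 7.4]
gripper_width: 0.004
gripper_force: 3.7
```

Emit:
drive_tool:
  rows:
    - {"tx": 0.2, "ty": 0, "tz": 0, "ax": 0, "ay": 0, "az": 0, "claw": 0}
    - {"tx": 0.2, "ty": 0, "tz": 0, "ax": 0, "ay": 0, "az": 0, "claw": 0}
    - {"tx": 0.2, "ty": 0, "tz": 0, "ax": 0, "ay": 0, "az": 0, "claw": 0}
    - {"tx": 0, "ty": 0, "tz": 0, "ax": 0, "ay": 0, "az": 0, "claw": 0}
    - {"tx": 0, "ty": 0, "tz": 0, "ax": 0, "ay": 0, "az": 0, "claw": 0}

```text
time_s: 6.32
tcp_pos: [0.6788, -0.2032, 0.0714]
ee_rot: [[0.981, 0.196, -0.007], [0.196, -0.981, -0.001], [-0.007, -0.0, -1.0]]
wrist_force: [-7.7, -1.1, 8.3]
gripper_width: 0.006
gripper_force: 5.3
```

Emit:
drive_tool:
  rows:
    - {"tx": 0.2, "ty": 0, "tz": 0, "ax": 0, "ay": 0, "az": 0, "claw": 0}
    - {"tx": 0.2, "ty": 0, "tz": 0, "ax": 0, "ay": 0, "az": 0, "claw": 0}
    - {"tx": 0.2, "ty": 0, "tz": 0, "ax": 0, "ay": 0, "az": 0, "claw": 0}
    - {"tx": 0, "ty": 0, "tz": 0, "ax": 0, "ay": 0, "az": 0, "claw": 0}
    - {"tx": 0, "ty": 0, "tz": 0, "ax": 0, "ay": 0, "az": 0, "claw": 0}

```text
time_s: 6.73
tcp_pos: [0.6789, -0.2031, 0.0714]
ee_rot: [[0.981, 0.195, -0.02], [0.195, -0.981, -0.001], [-0.02, -0.003, -1.0]]
wrist_force: [-18.1, -2.4, 15.1]
gripper_width: 0.007
gripper_force: 10.8
```

```bash
python3 - <<'E'
from h import *
st();a,d=capture('top');cv2.imwrite('pics/t2.png',cv2.resize(a[120:250,270:400,::-1],(600,600)))
E
```

```text
t 6.73 tcp [ 0.6789 -0.2031  0.0714] yaw 11.22 tilt [-0.02   -0.001  -0.9998] F [-18.1   -2.41  15.06] w 0.006902029617392997 gf 10.774256836739369 q [ -3.6  37.5   4.2   0.2 -57.8 104.7]
```

View pics/t2.png

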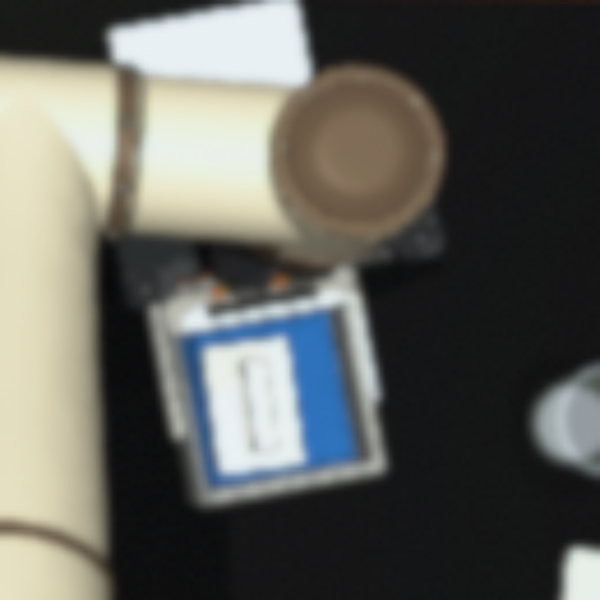

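The cover is at its end stop. The weight lies at (252,405) in the crop, near the compartment's +y wall. I'll back off, rise and look.

Emit:
drive_tool:
  rows:
    - {"tx": -0.8, "ty": 0, "tz": 0, "ax": 0, "ay": 0, "az": 0, "claw": 0}
    - {"tx": 0, "ty": 0, "tz": -0.5, "ax": 0, "ay": 0, "az": 0, "claw": 0}
    - {"tx": 0, "ty": 0, "tz": -1, "ax": 0, "ay": 0, "az": 0, "claw": 0}
    - {"tx": 0, "ty": 0, "tz": -2.5, "ax": 0, "ay": 0, "az": 0, "claw": 0}
    - {"tx": -3, "ty": 0, "tz": -2.5, "ax": 0, "ay": 0, "az": 0, "claw": 0}
    - {"tx": -3, "ty": 0, "tz": -2.5, "ax": 0, "ay": 0, "az": 0, "claw": 5}
    - {"tx": -3, "ty": -1, "tz": -2, "ax": 0, "ay": 0, "az": 0, "claw": 5}
    - {"tx": 0, "ty": 0, "tz": 0, "ax": 0, "ay": 0, "az": 0, "claw": 5}
    - {"tx": 0, "ty": 0, "tz": 0, "ax": 0, "ay": 0, "az": 0, "claw": 5}

```text
time_s: 7.53
tcp_pos: [0.5898, -0.2101, 0.1833]
ee_rot: [[0.981, 0.196, 0.004], [0.196, -0.981, -0.0], [0.004, 0.001, -1.0]]
wrist_force: [1.4, -0.1, 0.1]
gripper_width: 0.223
gripper_force: 0.0
```

```bash
python3 - <<'E'
from h import *
print(world('top',(324.6,207.8),.03))
st();a,d,w=look('pics/w2.png')
E
```

```text
[ 0.5725716  -0.21461998  0.03      ]
t 7.53 tcp [ 0.5898 -0.2101  0.1833] yaw 11.29 tilt [ 4.3e-03 -1.0e-04 -1.0e+00] F [ 1.38 -0.15  0.09] w 0.22339521092323786 gf 0.0 q [ -4.8  23.7  -2.9  -0.  -63.2 106.1]
```

View pics/w2.png

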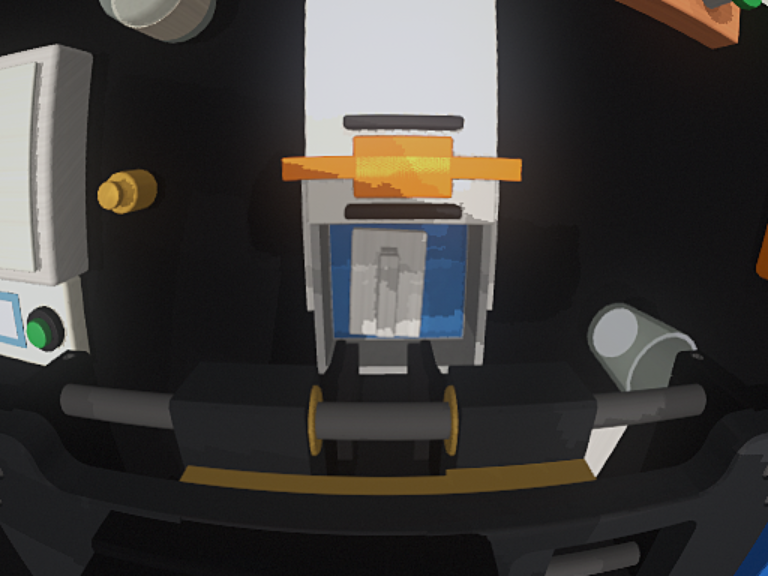

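The picture shows the slab's far corners at (352,229) and (427,233) and its left edge down to (349,333). The handle bar runs around column 388, rows 252 to 335, with the fingers at about rows 345 to 450.

```bash
python3 - <<'E'
from h import *
f=np.load('w.npz');T=np.array(camera_params('wrist')['tool_from_camera'])
w=lambda u,v,z:wray(T,(u/1.5,v/1.5),z,f['R'],f['p'])[:2].round(4)
a,b,c,e=w(352,229,.021),w(427,233,.021),w(349,333,.021),w(423,335,.021)
print('slab',a,b,c,e)
for p,q in((a,b),(c,a),(e,b)):
    D=q-p;print(np.linalg.norm(D).round(4),np.degrees(np.arctan2(D[1],D[0])).round(1))
print('handle',w(389,252,.052),w(387,300,.052))
print('pad',w(403,166,.078),'case inner edges left/right at floor',w(331,300,.008),w(465,300,.008))
d=f['d'];D=cv2.Sobel
# depth cloud of handle
T3=T;K=camera_params('wrist')['intrinsics']
v,u=np.mgrid[:384,:512];x=(u-K[0,2])/K[0,0];y=(v-K[1,2])/K[1,1];r=np.hypot(x,y)+1e-9
dr=np.stack([x/r*np.tan(r),y/r*np.tan(r),np.ones_like(r)],-1)*d[...,None]
P=(dr@T[:3,:3].T+T[:3,3])@f['R'].T+f['p']
m=np.zeros(d.shape,bool);m[150:226,222:300]=1
for lo,hi in((.045,.058),(.015,.027)):
    Q=P[m&(P[...,2]>lo)&(P[...,2]<hi)][:,:2].astype(np.float32);print(len(Q),cv2.minAreaRect(Q) if len(Q) else '')
E
```

```text
slab [ 0.6127 -0.1816] [ 0.6207 -0.2367] [ 0.5307 -0.1939] [ 0.5404 -0.2518]
0.0557 -81.7
0.0829 8.5
0.0817 10.6
handle [ 0.6074 -0.2101] [ 0.5736 -0.2156]
pad [ 0.6663 -0.2063] case inner edges left/right at floor [ 0.5505 -0.1747] [ 0.5716 -0.281 ]
748 ((0.5758635401725769, -0.2144898921251297), (0.05939913168549538, 0.01397691946476698), 8.420609474182129)
2641 ((0.5757236480712891, -0.2146555334329605), (0.08417783677577972, 0.055946800857782364), 8.275038719177246)
```

Emit:
drive_tool:
  rows:
    - {"tx": -1.45, "ty": 0.17, "tz": 0, "ax": 0, "ay": 0, "az": 0, "claw": 4}
    - {"tx": 0, "ty": 0, "tz": 3, "ax": 0, "ay": 0, "az": 0.051, "claw": 4}
    - {"tx": 0, "ty": 0, "tz": 3, "ax": 0, "ay": 0, "az": 0, "claw": 4}
    - {"tx": 0, "ty": 0, "tz": 3, "ax": 0, "ay": 0, "az": 0, "claw": 4}
    - {"tx": 0, "ty": 0, "tz": 0, "ax": 0, "ay": 0, "az": 0, "claw": 4}
    - {"tx": 0, "ty": 0, "tz": 0, "ax": 0, "ay": 0, "az": 0, "claw": 4}
    - {"tx": 0, "ty": 0, "tz": 0, "ax": 0, "ay": 0, "az": 0, "claw": 4}

```text
time_s: 8.17
tcp_pos: [0.5772, -0.2149, 0.0915]
ee_rot: [[0.989, 0.147, 0.001], [0.147, -0.989, -0.001], [0.001, 0.001, -1.0]]
wrist_force: [-0.9, 0.4, 0.3]
gripper_width: 0.461
gripper_force: 0.0
```

```bash
python3 -c "
from h import *
go(.5759,-.2146,.028,8.35)"
```

```text
t 8.17 tcp [ 0.5772 -0.2149  0.0915] yaw 8.43 tilt [ 9.e-04 -9.e-04 -1.e+00] F [-0.89  0.35  0.32] w 0.46061912194567967 gf 0.0 q [-5.400e+00  2.790e+01 -1.060e+01  1.000e-01 -5.150e+01  1.038e+02]
shift cm [-0.13 -0.06  6.35] az 0.0014
```

Emit:
drive_tool:
  rows:
    - {"tx": -0.1, "ty": 0, "tz": 1.5, "ax": 0, "ay": 0, "az": 0, "claw": 4}
    - {"tx": 0, "ty": 0, "tz": 1.5, "ax": 0, "ay": 0, "az": 0, "claw": 4}
    - {"tx": 0, "ty": 0, "tz": 1.5, "ax": 0, "ay": 0, "az": 0, "claw": 4}
    - {"tx": 0, "ty": 0, "tz": 1, "ax": 0, "ay": 0, "az": 0, "claw": 4}
    - {"tx": 0, "ty": 0, "tz": 0.8, "ax": 0, "ay": 0, "az": 0, "claw": 4}
    - {"tx": 0, "ty": 0, "tz": 0, "ax": 0, "ay": 0, "az": 0, "claw": 4}
    - {"tx": 0, "ty": 0, "tz": 0, "ax": 0, "ay": 0, "az": 0, "claw": 4}

```text
time_s: 8.75
tcp_pos: [0.5753, -0.215, 0.0287]
ee_rot: [[0.989, 0.146, 0.001], [0.146, -0.989, -0.0], [0.001, 0.001, -1.0]]
wrist_force: [-0.1, -0.8, 0.2]
gripper_width: 0.461
gripper_force: 0.0
```

Emit:
drive_tool:
  rows:
    - {"tx": 0, "ty": 0, "tz": 0, "ax": 0, "ay": 0, "az": 0, "claw": 0.5}
    - {"tx": 0, "ty": 0, "tz": 0, "ax": 0, "ay": 0, "az": 0, "claw": 0.5}
    - {"tx": 0, "ty": 0, "tz": 0, "ax": 0, "ay": 0, "az": 0, "claw": 0.5}
    - {"tx": 0, "ty": 0, "tz": 0, "ax": 0, "ay": 0, "az": 0, "claw": 0.5}
    - {"tx": 0, "ty": 0, "tz": 0, "ax": 0, "ay": 0, "az": 0, "claw": 0.5}
    - {"tx": 0, "ty": 0, "tz": 0, "ax": 0, "ay": 0, "az": 0, "claw": 0.5}

```text
time_s: 9.25
tcp_pos: [0.575, -0.2152, 0.0285]
ee_rot: [[0.989, 0.146, 0.001], [0.146, -0.989, -0.001], [0.001, 0.001, -1.0]]
wrist_force: [0.1, -1.5, 2.0]
gripper_width: 0.158
gripper_force: 30.0
```

Emit:
drive_tool:
  rows:
    - {"tx": 0, "ty": 0, "tz": -0.3, "ax": 0, "ay": 0, "az": 0, "claw": 0.5}
    - {"tx": 0, "ty": 0, "tz": -0.7, "ax": 0, "ay": 0, "az": 0, "claw": 0.5}
    - {"tx": 0, "ty": 0, "tz": -1.5, "ax": 0, "ay": 0, "az": 0, "claw": 0.5}
    - {"tx": 0, "ty": 0, "tz": -2.5, "ax": 0, "ay": 0, "az": 0, "claw": 0.5}
    - {"tx": 0, "ty": 0, "tz": -3, "ax": 0, "ay": 0, "az": 0, "claw": 0.5}
    - {"tx": 0, "ty": 0, "tz": -3, "ax": 0, "ay": 0, "az": 0, "claw": 0.5}
    - {"tx": 0, "ty": 0, "tz": -2.5, "ax": 0, "ay": 0, "az": 0, "claw": 0.5}
    - {"tx": 0, "ty": 0, "tz": -1.5, "ax": 0, "ay": 0, "az": 0, "claw": 0.5}
    - {"tx": 0, "ty": 0, "tz": 0, "ax": 0, "ay": 0, "az": 0, "claw": 0.5}

```text
time_s: 10.0
tcp_pos: [0.5764, -0.2152, 0.1823]
ee_rot: [[0.989, 0.146, 0.007], [0.146, -0.989, -0.001], [0.007, 0.002, -1.0]]
wrist_force: [1.2, 0.0, -4.2]
gripper_width: 0.158
gripper_force: 30.0
```

```bash
python3 -c "
from h import *
go(.6187,.162,.18,8.35)"
```

```text
t 10.0 tcp [ 0.5764 -0.2152  0.1823] yaw 8.4 tilt [ 0.0075 -0.0013 -1.    ] F [ 1.21  0.04 -4.22] w 0.1577726804110776 gf 30.00008094124496 q [ -5.4  22.6  -4.7   0.  -62.3 103.8]
shift cm [  9.7  -36.69   0.21] az 0.001
```

Emit:
drive_tool:
  rows:
    - {"tx": 0.2, "ty": -0.8, "tz": 0, "ax": 0, "ay": 0, "az": 0, "claw": 0.5}
    - {"tx": 0.5, "ty": -1.9, "tz": 0, "ax": 0, "ay": 0, "az": 0, "claw": 0.5}
    - {"tx": 0.7, "ty": -2.6, "tz": 0, "ax": 0, "ay": 0, "az": 0, "claw": 0.5}
    - {"tx": 0.7, "ty": -2.6, "tz": 0, "ax": 0, "ay": 0, "az": 0, "claw": 0.5}
    - {"tx": 0.7, "ty": -2.6, "tz": 0, "ax": 0, "ay": 0, "az": 0, "claw": 0.5}
    - {"tx": 0.7, "ty": -2.6, "tz": 0, "ax": 0, "ay": 0, "az": 0, "claw": 0.5}
    - {"tx": 0.7, "ty": -2.6, "tz": 0, "ax": 0, "ay": 0, "az": 0, "claw": 0.5}
    - {"tx": 0.7, "ty": -2.6, "tz": 0, "ax": 0, "ay": 0, "az": 0, "claw": 0.5}
    - {"tx": 0.7, "ty": -2.6, "tz": 0, "ax": 0, "ay": 0, "az": 0, "claw": 0.5}
    - {"tx": 0.7, "ty": -2.6, "tz": 0, "ax": 0, "ay": 0, "az": 0, "claw": 0.5}

```text
time_s: 10.83
tcp_pos: [0.6007, 0.0285, 0.175]
ee_rot: [[0.989, 0.145, -0.006], [0.145, -0.989, -0.001], [-0.006, -0.0, -1.0]]
wrist_force: [1.0, 0.1, -3.9]
gripper_width: 0.161
gripper_force: 30.0
```

Emit:
drive_tool:
  rows:
    - {"tx": 0.7, "ty": -2.6, "tz": 0, "ax": 0, "ay": 0, "az": 0, "claw": 0.5}
    - {"tx": 0.7, "ty": -2.6, "tz": 0, "ax": 0, "ay": 0, "az": 0, "claw": 0.5}
    - {"tx": 0.7, "ty": -2.6, "tz": 0, "ax": 0, "ay": 0, "az": 0, "claw": 0.5}
    - {"tx": 0.7, "ty": -2.6, "tz": 0, "ax": 0, "ay": 0, "az": 0, "claw": 0.5}
    - {"tx": 0.5, "ty": -1.9, "tz": 0, "ax": 0, "ay": 0, "az": 0, "claw": 0.5}
    - {"tx": 0.2, "ty": -0.8, "tz": 0, "ax": 0, "ay": 0, "az": 0, "claw": 0.5}
    - {"tx": 0, "ty": 0, "tz": 0, "ax": 0, "ay": 0, "az": 0, "claw": 0.5}
    - {"tx": 0, "ty": 0, "tz": 0, "ax": 0, "ay": 0, "az": 0, "claw": 0.5}

```text
time_s: 11.5
tcp_pos: [0.6168, 0.1614, 0.1759]
ee_rot: [[0.989, 0.146, -0.004], [0.146, -0.989, -0.002], [-0.004, 0.001, -1.0]]
wrist_force: [-0.9, -0.2, -4.3]
gripper_width: 0.154
gripper_force: 30.0
```

```bash
python3 -c "
from h import *
go(.6187,.162,.0895,8.35)
a,d,w=look('pics/w3.png')"
```

```text
t 11.5 tcp [0.6168 0.1614 0.1759] yaw 8.41 tilt [-0.0042 -0.0018 -1.    ] F [-0.85 -0.22 -4.3 ] w 0.15419794451510402 gf 29.999921042472124 q [ 29.2  25.3  -1.3  -0.  -63.7  69.3]
shift cm [ 0.23 -0.04  8.64] az 0.0011
```

View pics/w3.png

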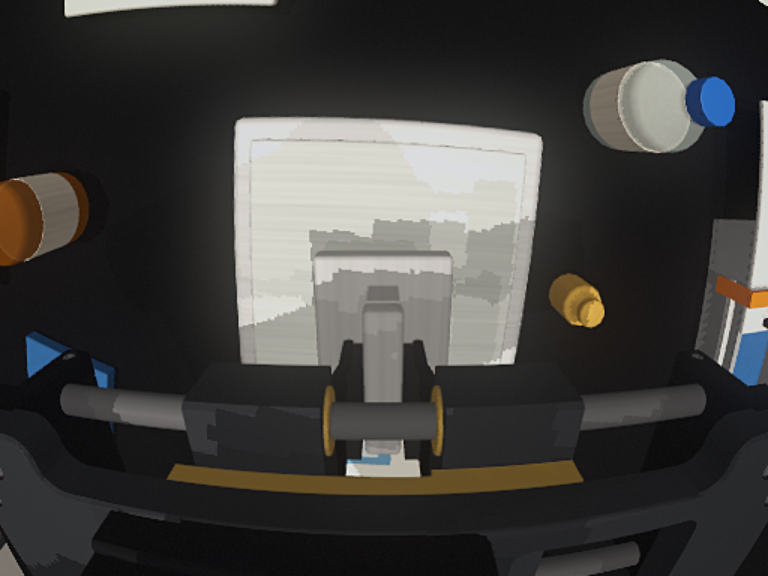

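The weight hangs level over the pan, with the slab spanning columns 315 to 452. The pan's visible corners are at (250,140) and (525,153). Now I'll lower it.

Emit:
drive_tool:
  rows:
    - {"tx": 0.2, "ty": 0, "tz": 1, "ax": 0, "ay": 0, "az": 0, "claw": 0.5}
    - {"tx": 0, "ty": 0, "tz": 1.5, "ax": 0, "ay": 0, "az": 0, "claw": 0.5}
    - {"tx": 0, "ty": 0, "tz": 1.5, "ax": 0, "ay": 0, "az": 0, "claw": 0.5}
    - {"tx": 0, "ty": 0, "tz": 1.5, "ax": 0, "ay": 0, "az": 0, "claw": 0.5}
    - {"tx": 0, "ty": 0, "tz": 1, "ax": 0, "ay": 0, "az": 0, "claw": 0.5}
    - {"tx": 0, "ty": 0, "tz": 0.7, "ax": 0, "ay": 0, "az": 0, "claw": 0.5}
    - {"tx": 0, "ty": 0, "tz": 0.4, "ax": 0, "ay": 0, "az": 0, "claw": 0.5}
    - {"tx": 0, "ty": 0, "tz": 0, "ax": 0, "ay": 0, "az": 0, "claw": 0.5}
    - {"tx": 0, "ty": 0, "tz": 0, "ax": 0, "ay": 0, "az": 0, "claw": 0.5}

```text
time_s: 12.3
tcp_pos: [0.6207, 0.1617, 0.1025]
ee_rot: [[0.989, 0.146, 0.001], [0.146, -0.989, 0.0], [0.001, -0.0, -1.0]]
wrist_force: [-0.5, -0.6, -5.0]
gripper_width: 0.153
gripper_force: 30.0
```

Emit:
drive_tool:
  rows:
    - {"tx": -0.1, "ty": 0, "tz": 0.4, "ax": 0, "ay": 0, "az": 0, "claw": 0.5}
    - {"tx": 0, "ty": 0, "tz": 0.4, "ax": 0, "ay": 0, "az": 0, "claw": 0.5}
    - {"tx": 0, "ty": 0, "tz": 0.2, "ax": 0, "ay": 0, "az": 0, "claw": 0.5}
    - {"tx": 0, "ty": 0, "tz": 0.1, "ax": 0, "ay": 0, "az": 0, "claw": 0.5}
    - {"tx": 0, "ty": 0, "tz": 0.1, "ax": 0, "ay": 0, "az": 0, "claw": 0.5}
    - {"tx": 0, "ty": 0, "tz": 0, "ax": 0, "ay": 0, "az": 0, "claw": 0.5}
    - {"tx": 0, "ty": 0, "tz": 0, "ax": 0, "ay": 0, "az": 0, "claw": 0.5}

```text
time_s: 12.88
tcp_pos: [0.6193, 0.1617, 0.0901]
ee_rot: [[0.989, 0.146, 0.0], [0.146, -0.989, -0.0], [0.0, 0.0, -1.0]]
wrist_force: [0.1, -1.1, -5.5]
gripper_width: 0.154
gripper_force: 30.0
```

Emit:
drive_tool:
  rows:
    - {"tx": 0, "ty": 0, "tz": 0.1, "ax": 0, "ay": 0, "az": 0, "claw": 0.5}
    - {"tx": 0, "ty": 0, "tz": 0, "ax": 0, "ay": 0, "az": 0, "claw": 0.5}
    - {"tx": 0, "ty": 0, "tz": 0, "ax": 0, "ay": 0, "az": 0, "claw": 0.5}

```text
time_s: 13.13
tcp_pos: [0.6195, 0.1617, 0.0895]
ee_rot: [[0.989, 0.146, 0.001], [0.146, -0.989, 0.0], [0.001, -0.0, -1.0]]
wrist_force: [-0.9, 0.6, -2.4]
gripper_width: 0.156
gripper_force: 30.0
```

Touching. A bit more, then release.

Emit:
drive_tool:
  rows:
    - {"tx": 0, "ty": 0, "tz": 0.05, "ax": 0, "ay": 0, "az": 0, "claw": 0.5}
    - {"tx": 0, "ty": 0, "tz": 0, "ax": 0, "ay": 0, "az": 0, "claw": 0.5}
    - {"tx": 0, "ty": 0, "tz": 0, "ax": 0, "ay": 0, "az": 0, "claw": 4}
    - {"tx": 0, "ty": 0, "tz": 0, "ax": 0, "ay": 0, "az": 0, "claw": 4}
    - {"tx": 0, "ty": 0, "tz": 0, "ax": 0, "ay": 0, "az": 0, "claw": 4}
    - {"tx": 0, "ty": 0, "tz": 0, "ax": 0, "ay": 0, "az": 0, "claw": 4}
    - {"tx": 0, "ty": 0, "tz": 0, "ax": 0, "ay": 0, "az": 0, "claw": 4}
    - {"tx": 0, "ty": 0, "tz": 0, "ax": 0, "ay": 0, "az": 0, "claw": 4}

```text
time_s: 13.8
tcp_pos: [0.6193, 0.1616, 0.0885]
ee_rot: [[0.989, 0.146, 0.0], [0.146, -0.989, -0.0], [0.0, 0.0, -1.0]]
wrist_force: [0.7, 0.2, -0.6]
gripper_width: 0.443
gripper_force: 0.0
```

Emit:
drive_tool:
  rows:
    - {"tx": 0, "ty": 0, "tz": -1, "ax": 0, "ay": 0, "az": 0, "claw": 4}
    - {"tx": 0, "ty": 0, "tz": -2, "ax": 0, "ay": 0, "az": 0, "claw": 4}
    - {"tx": 0, "ty": 0, "tz": -3, "ax": 0, "ay": 0, "az": 0, "claw": 4}
    - {"tx": -1, "ty": 0, "tz": -3, "ax": 0, "ay": 0, "az": 0, "claw": 4}
    - {"tx": -2, "ty": 0, "tz": -3, "ax": 0, "ay": 0, "az": 0, "claw": 2}
    - {"tx": -3, "ty": 0, "tz": 0, "ax": 0, "ay": 0, "az": 0, "claw": 0}
    - {"tx": -3, "ty": 0, "tz": 0, "ax": 0, "ay": 0, "az": 0, "claw": 0}
    - {"tx": 0, "ty": 0, "tz": 0, "ax": 0, "ay": 0, "az": 0, "claw": 0}

```text
time_s: 14.47
tcp_pos: [0.5255, 0.1472, 0.21]
ee_rot: [[0.989, 0.146, -0.002], [0.146, -0.989, 0.001], [-0.002, -0.001, -1.0]]
wrist_force: [-0.5, -0.5, -1.6]
gripper_width: 0.241
gripper_force: 0.0
```

```bash
python3 - <<'E'
from h import *
go(.6663,-.2063,.2,11.2);a,d,w=look('pics/w4.png')
f=np.load('w.npz');T=np.array(camera_params('wrist')['tool_from_camera']);K=camera_params('wrist')['intrinsics']
v,u=np.mgrid[:384,:512];x=(u-K[0,2])/K[0,0];y=(v-K[1,2])/K[1,1];r=np.hypot(x,y)+1e-9
dr=np.stack([x/r*np.tan(r),y/r*np.tan(r),np.ones_like(r)],-1)*d[...,None]
P=(dr@T[:3,:3].T+T[:3,3])@f['R'].T+f['p']
m=(d>0)&(v<235)
m&=np.hypot(P[...,0]-.62,P[...,1]-.162)<.16
for lo,hi in((.106,.12),(.076,.088),(.06,.073)):
    Q=P[m&(P[...,2]>lo)&(P[...,2]<hi)][:,:2].astype(np.float32);print(len(Q),cv2.minAreaRect(Q) if len(Q) else '')
E
```

```text
t 14.47 tcp [0.5255 0.1472 0.21  ] yaw 8.4 tilt [-1.8e-03  7.0e-04 -1.0e+00] F [-0.46 -0.45 -1.61] w 0.24064815008727888 gf 0.0 q [ 32.6  14.9 -11.8  -0.1 -63.3  65.8]
shift cm [ 8.77 37.02  0.95] az -0.0489
1070 ((0.6202265024185181, 0.16311237215995789), (0.058183565735816956, 0.013764136470854282), 8.451920509338379)
3827 ((0.6203061938285828, 0.16309788823127747), (0.08373773097991943, 0.05605390667915344), 8.771493911743164)
26388 ((0.6209583878517151, 0.16354051232337952), (0.19636766612529755, 0.19621683657169342), 5.487153053283691)
```

View pics/w4.png

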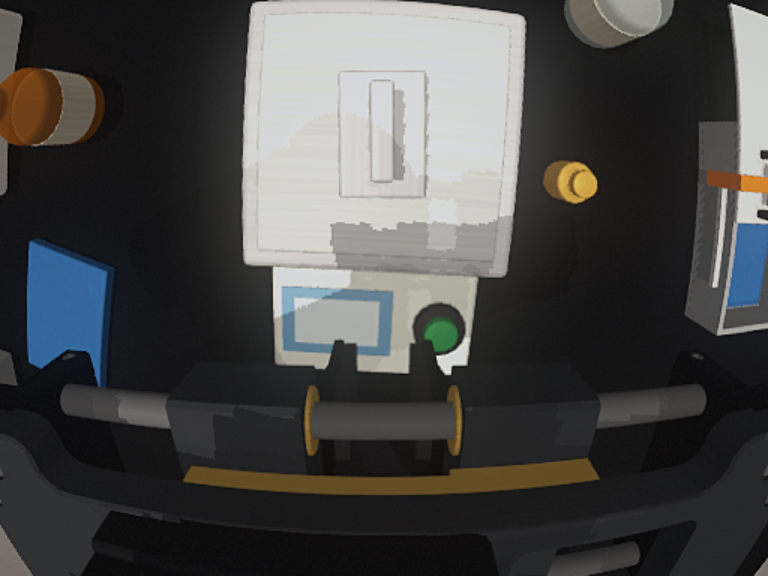

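The weight stands flat, within about 1 mm of the pan's centre: slab at columns 340 to 427, rows 71 to 197. The green key is at (440,335). I'll return to the release bar.

Emit:
drive_tool:
  rows:
    - {"tx": 0.68, "ty": 2.85, "tz": 0, "ax": 0, "ay": 0, "az": 0, "claw": 0}
    - {"tx": 0.68, "ty": 2.85, "tz": 0, "ax": 0, "ay": 0, "az": 0, "claw": 0}
    - {"tx": 0.68, "ty": 2.85, "tz": 0, "ax": 0, "ay": 0, "az": 0, "claw": 0}
    - {"tx": 0.68, "ty": 2.85, "tz": 0, "ax": 0, "ay": 0, "az": 0, "claw": 0}
    - {"tx": 0.68, "ty": 2.85, "tz": 0, "ax": 0, "ay": 0, "az": 0, "claw": 0}
    - {"tx": 0.68, "ty": 2.85, "tz": 0, "ax": 0, "ay": 0, "az": 0, "claw": 0}
    - {"tx": 0.68, "ty": 2.85, "tz": 0, "ax": 0, "ay": 0, "az": 0, "claw": 0}
    - {"tx": 0.68, "ty": 2.85, "tz": 0, "ax": 0, "ay": 0, "az": 0, "claw": 0}
    - {"tx": 0.68, "ty": 2.85, "tz": 0, "ax": 0, "ay": 0, "az": 0, "claw": 0}
    - {"tx": 0.68, "ty": 2.85, "tz": 0, "ax": 0, "ay": 0, "az": 0, "claw": 0}

```text
time_s: 15.35
tcp_pos: [0.6404, -0.1253, 0.2088]
ee_rot: [[0.989, 0.146, 0.001], [0.146, -0.989, -0.0], [0.001, 0.001, -1.0]]
wrist_force: [0.0, 1.3, -0.5]
gripper_width: 0.006
gripper_force: 0.0
```

Emit:
drive_tool:
  rows:
    - {"tx": 0.68, "ty": 2.85, "tz": 0, "ax": 0, "ay": 0, "az": 0, "claw": 0}
    - {"tx": 0.68, "ty": 2.85, "tz": 0, "ax": 0, "ay": 0, "az": 0, "claw": 0}
    - {"tx": 0.68, "ty": 2.85, "tz": 0, "ax": 0, "ay": 0, "az": 0, "claw": 0}
    - {"tx": 0, "ty": 0, "tz": 2, "ax": 0, "ay": 0, "az": -0.049, "claw": 0}
    - {"tx": 0, "ty": 0, "tz": 3, "ax": 0, "ay": 0, "az": 0, "claw": 0}
    - {"tx": 0, "ty": 0, "tz": 3, "ax": 0, "ay": 0, "az": 0, "claw": 0}
    - {"tx": 0, "ty": 0, "tz": 1.5, "ax": 0, "ay": 0, "az": 0, "claw": 0}
    - {"tx": 0, "ty": 0, "tz": 0, "ax": 0, "ay": 0, "az": 0, "claw": 0}
    - {"tx": 0, "ty": 0, "tz": 0, "ax": 0, "ay": 0, "az": 0, "claw": 0}

```text
time_s: 16.1
tcp_pos: [0.6721, -0.2057, 0.1129]
ee_rot: [[0.981, 0.194, -0.001], [0.194, -0.981, -0.001], [-0.002, 0.0, -1.0]]
wrist_force: [-0.0, -0.0, 0.8]
gripper_width: 0.002
gripper_force: 0.0
```

```bash
python3 -c "
from h import *
go(.667,-.206,.0715,11.2)"
```

```text
t 16.1 tcp [ 0.6721 -0.2057  0.1129] yaw 11.19 tilt [-1.4e-03 -7.0e-04 -1.0e+00] F [-0.01 -0.02  0.84] w 0.0024858740200884924 gf 0.0 q [-3.90e+00  3.43e+01  4.70e+00  1.00e-01 -6.05e+01  1.05e+02]
shift cm [-0.5  -0.07  4.14] az -0.0001
```

Emit:
drive_tool:
  rows:
    - {"tx": -0.5, "ty": 0, "tz": 0.5, "ax": 0, "ay": 0, "az": 0, "claw": 0}
    - {"tx": 0, "ty": 0, "tz": 1, "ax": 0, "ay": 0, "az": 0, "claw": 0}
    - {"tx": 0, "ty": 0, "tz": 0.8, "ax": 0, "ay": 0, "az": 0, "claw": 0}
    - {"tx": 0, "ty": 0, "tz": 0.5, "ax": 0, "ay": 0, "az": 0, "claw": 0}
    - {"tx": 0, "ty": 0, "tz": 0.4, "ax": 0, "ay": 0, "az": 0, "claw": 0}
    - {"tx": 0, "ty": 0, "tz": 0.3, "ax": 0, "ay": 0, "az": 0, "claw": 0}
    - {"tx": 0, "ty": 0, "tz": 0.2, "ax": 0, "ay": 0, "az": 0, "claw": 0}
    - {"tx": 0, "ty": 0, "tz": 0.2, "ax": 0, "ay": 0, "az": 0, "claw": 0}
    - {"tx": 0, "ty": 0, "tz": 0.1, "ax": 0, "ay": 0, "az": 0, "claw": 0}
    - {"tx": 0, "ty": 0, "tz": 0, "ax": 0, "ay": 0, "az": 0, "claw": 0}

```text
time_s: 16.93
tcp_pos: [0.6668, -0.206, 0.0741]
ee_rot: [[0.981, 0.194, 0.0], [0.194, -0.981, -0.0], [0.0, 0.0, -1.0]]
wrist_force: [-1.9, 1.9, 5.3]
gripper_width: 0.006
gripper_force: 2.0
```

Emit:
drive_tool:
  rows:
    - {"tx": 0, "ty": 0, "tz": 0.2, "ax": 0, "ay": 0, "az": 0, "claw": 0}
    - {"tx": 0, "ty": 0, "tz": 0.05, "ax": 0, "ay": 0, "az": 0, "claw": 0}
    - {"tx": 0, "ty": 0, "tz": 0, "ax": 0, "ay": 0, "az": 0, "claw": 0}
    - {"tx": -0.8, "ty": 0, "tz": 0, "ax": 0, "ay": 0, "az": 0, "claw": 0}
    - {"tx": -0.8, "ty": 0, "tz": 0, "ax": 0, "ay": 0, "az": 0, "claw": 0}
    - {"tx": -0.8, "ty": 0, "tz": 0, "ax": 0, "ay": 0, "az": 0, "claw": 0}
    - {"tx": -0.8, "ty": 0, "tz": 0, "ax": 0, "ay": 0, "az": 0, "claw": 0}
    - {"tx": -0.8, "ty": 0, "tz": 0, "ax": 0, "ay": 0, "az": 0, "claw": 0}
    - {"tx": 0, "ty": 0, "tz": 0, "ax": 0, "ay": 0, "az": 0, "claw": 0}

```text
time_s: 17.68
tcp_pos: [0.6267, -0.2144, 0.0718]
ee_rot: [[0.981, 0.194, 0.001], [0.194, -0.981, -0.0], [0.001, 0.0, -1.0]]
wrist_force: [-1.1, 1.6, 5.9]
gripper_width: -0.0
gripper_force: 2.6
```

Emit:
drive_tool:
  rows:
    - {"tx": -1, "ty": 0, "tz": 0, "ax": 0, "ay": 0, "az": 0, "claw": 0}
    - {"tx": -1, "ty": 0, "tz": 0, "ax": 0, "ay": 0, "az": 0, "claw": 0}
    - {"tx": -1, "ty": 0, "tz": 0, "ax": 0, "ay": 0, "az": 0, "claw": 0}
    - {"tx": -1, "ty": 0, "tz": 0, "ax": 0, "ay": 0, "az": 0, "claw": 0}
    - {"tx": -1, "ty": 0, "tz": 0, "ax": 0, "ay": 0, "az": 0, "claw": 0}
    - {"tx": -0.8, "ty": 0, "tz": 0, "ax": 0, "ay": 0, "az": 0, "claw": 0}
    - {"tx": -0.6, "ty": 0, "tz": 0, "ax": 0, "ay": 0, "az": 0, "claw": 0}
    - {"tx": -0.4, "ty": 0, "tz": 0, "ax": 0, "ay": 0, "az": 0, "claw": 0}
    - {"tx": -0.3, "ty": 0, "tz": 0, "ax": 0, "ay": 0, "az": 0, "claw": 0}
    - {"tx": 0, "ty": 0, "tz": 0, "ax": 0, "ay": 0, "az": 0, "claw": 0}

```text
time_s: 18.52
tcp_pos: [0.5584, -0.2284, 0.0719]
ee_rot: [[0.981, 0.194, 0.003], [0.194, -0.981, -0.001], [0.003, 0.002, -1.0]]
wrist_force: [1.4, -0.3, 4.3]
gripper_width: 0.004
gripper_force: 2.5
```

Emit:
drive_tool:
  rows:
    - {"tx": -0.3, "ty": 0, "tz": 0, "ax": 0, "ay": 0, "az": 0, "claw": 0}
    - {"tx": -0.3, "ty": 0, "tz": 0, "ax": 0, "ay": 0, "az": 0, "claw": 0}
    - {"tx": -0.3, "ty": 0, "tz": 0, "ax": 0, "ay": 0, "az": 0, "claw": 0}
    - {"tx": -0.2, "ty": 0, "tz": 0, "ax": 0, "ay": 0, "az": 0, "claw": 0}
    - {"tx": 0, "ty": 0, "tz": 0, "ax": 0, "ay": 0, "az": 0, "claw": 0}
    - {"tx": 0, "ty": 0, "tz": 0, "ax": 0, "ay": 0, "az": 0, "claw": 0}

```text
time_s: 19.02
tcp_pos: [0.5483, -0.2304, 0.0718]
ee_rot: [[0.981, 0.194, 0.004], [0.194, -0.981, -0.001], [0.003, 0.002, -1.0]]
wrist_force: [3.5, 0.6, 5.5]
gripper_width: 0.008
gripper_force: 2.5
```

Emit:
drive_tool:
  rows:
    - {"tx": -0.2, "ty": 0, "tz": 0, "ax": 0, "ay": 0, "az": 0, "claw": 0}
    - {"tx": -0.2, "ty": 0, "tz": 0, "ax": 0, "ay": 0, "az": 0, "claw": 0}
    - {"tx": -0.2, "ty": 0, "tz": 0, "ax": 0, "ay": 0, "az": 0, "claw": 0}
    - {"tx": -0.2, "ty": 0, "tz": 0, "ax": 0, "ay": 0, "az": 0, "claw": 0}
    - {"tx": 0, "ty": 0, "tz": 0, "ax": 0, "ay": 0, "az": 0, "claw": 0}
    - {"tx": 0, "ty": 0, "tz": 0, "ax": 0, "ay": 0, "az": 0, "claw": 0}

```text
time_s: 19.52
tcp_pos: [0.5477, -0.2306, 0.0721]
ee_rot: [[0.981, 0.196, 0.019], [0.196, -0.981, -0.001], [0.018, 0.005, -1.0]]
wrist_force: [15.6, 4.9, -3.5]
gripper_width: 0.009
gripper_force: 10.0
```

Emit:
drive_tool:
  rows:
    - {"tx": 0.8, "ty": 0, "tz": 0, "ax": 0, "ay": 0, "az": 0, "claw": 0}
    - {"tx": 0, "ty": 0, "tz": -0.3, "ax": 0, "ay": 0, "az": 0, "claw": 0}
    - {"tx": 0, "ty": 0, "tz": -0.5, "ax": 0, "ay": 0, "az": 0, "claw": 0}
    - {"tx": 0, "ty": 0, "tz": -1.5, "ax": 0, "ay": 0, "az": 0, "claw": 0}
    - {"tx": 0, "ty": 0, "tz": -3, "ax": 0, "ay": 0, "az": 0, "claw": 0}
    - {"tx": 0, "ty": 0, "tz": -3.5, "ax": 0, "ay": 0, "az": 0, "claw": 0}
    - {"tx": 0, "ty": 0, "tz": -3.5, "ax": 0, "ay": 0, "az": 0, "claw": 0}
    - {"tx": 0, "ty": 0, "tz": 0, "ax": 0, "ay": 0, "az": 0, "claw": 0}
    - {"tx": 0, "ty": 0, "tz": 0, "ax": 0, "ay": 0, "az": 0, "claw": 0}

```text
time_s: 20.27
tcp_pos: [0.5456, -0.2298, 0.1953]
ee_rot: [[0.981, 0.193, 0.0], [0.193, -0.981, 0.001], [0.0, -0.001, -1.0]]
wrist_force: [-0.2, -0.3, -1.0]
gripper_width: 0.007
gripper_force: 0.0
```

```bash
python3 - <<'E'
from h import *
f=np.load('w.npz');T=np.array(camera_params('wrist')['tool_from_camera'])
hs=cv2.cvtColor(f['a'],cv2.COLOR_RGB2HSV);m=cv2.inRange(hs,(45,90,40),(85,255,255))
K=np.zeros_like(m);K[200:250,270:320]=m[200:250,270:320]
c=max(cv2.findContours(K,0,2)[0],key=cv2.contourArea);r=cv2.minEnclosingCircle(c);print(r)
k=wray(T,r[0],.05,f['R'],f['p']);print('key',k)
go(k[0],k[1],.14,8.4)
a,d,w=look('pics/w5.png')
hs=cv2.cvtColor(a,cv2.COLOR_RGB2HSV);m=cv2.inRange(hs,(8,120,100),(28,255,255));m[:130]=0;m[225:]=0;m[:,:180]=0;m[:,350:]=0
c=max(cv2.findContours(m,0,2)[0],key=cv2.contourArea);r=cv2.minAreaRect(c);print(r,w(r[0],.078))
# pad height from depth
v,u=np.mgrid[:384,:512];Kc=camera_params('wrist')['intrinsics'];x=(u-Kc[0,2])/Kc[0,0];y=(v-Kc[1,2])/Kc[1,1];q=np.hypot(x,y)+1e-9
dr=np.stack([x/q*np.tan(q),y/q*np.tan(q),np.ones_like(q)],-1)*d[...,None]
s=sense();P=(dr@T[:3,:3].T+T[:3,3])@np.array(s['ee_rot']).T+s['tcp_pos']
cx,cy=map(int,r[0]);print('pad point',np.median(P[cy-4:cy+4,cx-12:cx+12].reshape(-1,3),0))
E
```

```text
((293.5, 222.5), 11.510964393615723)
key [0.4767993  0.09506685 0.05      ]
t 20.27 tcp [ 0.5456 -0.2298  0.1953] yaw 11.12 tilt [ 2.e-04  1.e-03 -1.e+00] F [-0.21 -0.27 -1.04] w 0.00676392488000894 gf 0.0 q [-7.200e+00  2.000e+01 -6.700e+00 -1.000e-01 -6.330e+01  1.084e+02]
shift cm [ -0.5  -33.19   5.56] az 0.0474
((257.0, 174.0), (38.0, 148.0), 90.0) [ 0.55940992 -0.22781059  0.078     ]
pad point [ 0.55886937 -0.22658323  0.07734513]
```

The cover is shut and the pad is back at 77 mm, so the bar is latched. On to the key.

Emit:
drive_tool:
  rows:
    - {"tx": -0.07, "ty": -3.31, "tz": 0, "ax": 0, "ay": 0, "az": 0, "claw": 0}
    - {"tx": -0.07, "ty": -3.31, "tz": 0, "ax": 0, "ay": 0, "az": 0, "claw": 0}
    - {"tx": -0.07, "ty": -3.31, "tz": 0, "ax": 0, "ay": 0, "az": 0, "claw": 0}
    - {"tx": -0.07, "ty": -3.31, "tz": 0, "ax": 0, "ay": 0, "az": 0, "claw": 0}
    - {"tx": -0.07, "ty": -3.31, "tz": 0, "ax": 0, "ay": 0, "az": 0, "claw": 0}
    - {"tx": -0.07, "ty": -3.31, "tz": 0, "ax": 0, "ay": 0, "az": 0, "claw": 0}
    - {"tx": -0.07, "ty": -3.31, "tz": 0, "ax": 0, "ay": 0, "az": 0, "claw": 0}
    - {"tx": -0.07, "ty": -3.31, "tz": 0, "ax": 0, "ay": 0, "az": 0, "claw": 0}
    - {"tx": -0.07, "ty": -3.31, "tz": 0, "ax": 0, "ay": 0, "az": 0, "claw": 0}
    - {"tx": -0.07, "ty": -3.31, "tz": 0, "ax": 0, "ay": 0, "az": 0, "claw": 0}

```text
time_s: 21.15
tcp_pos: [0.4729, 0.0937, 0.1916]
ee_rot: [[0.981, 0.193, -0.007], [0.193, -0.981, -0.003], [-0.007, 0.001, -1.0]]
wrist_force: [-0.6, 0.6, -0.5]
gripper_width: 0.006
gripper_force: 0.0
```

Emit:
drive_tool:
  rows:
    - {"tx": 0, "ty": 0, "tz": 2, "ax": 0, "ay": 0, "az": 0, "claw": 0}
    - {"tx": 0, "ty": 0, "tz": 3, "ax": 0, "ay": 0, "az": 0, "claw": 0}
    - {"tx": 0, "ty": 0, "tz": 2.5, "ax": 0, "ay": 0, "az": 0, "claw": 0}
    - {"tx": 0, "ty": 0, "tz": 0, "ax": 0, "ay": 0, "az": 0, "claw": 0}
    - {"tx": 0, "ty": 0, "tz": 0, "ax": 0, "ay": 0, "az": 0, "claw": 0}
    - {"tx": 0, "ty": 0, "tz": 0, "ax": 0, "ay": 0, "az": 0, "claw": 0}

```text
time_s: 21.65
tcp_pos: [0.476, 0.0931, 0.1193]
ee_rot: [[0.981, 0.194, -0.001], [0.194, -0.981, -0.001], [-0.001, 0.001, -1.0]]
wrist_force: [-0.9, 0.4, 0.9]
gripper_width: 0.011
gripper_force: 0.0
```

```bash
python3 - <<'E'
from h import *
go(.475,.094,.056,11.1)
a,d,w=look('pics/w6.png')
E
```

```text
t 21.65 tcp [0.476  0.0931 0.1193] yaw 11.18 tilt [-7.e-04 -9.e-04 -1.e+00] F [-0.94  0.36  0.85] w 0.011059539397527499 gf 0.0 q [ 30.3  14.7 -27.1   0.  -48.2  70.8]
shift cm [-0.07 -0.11  6.33] az 0.0014
```

View pics/w6.png

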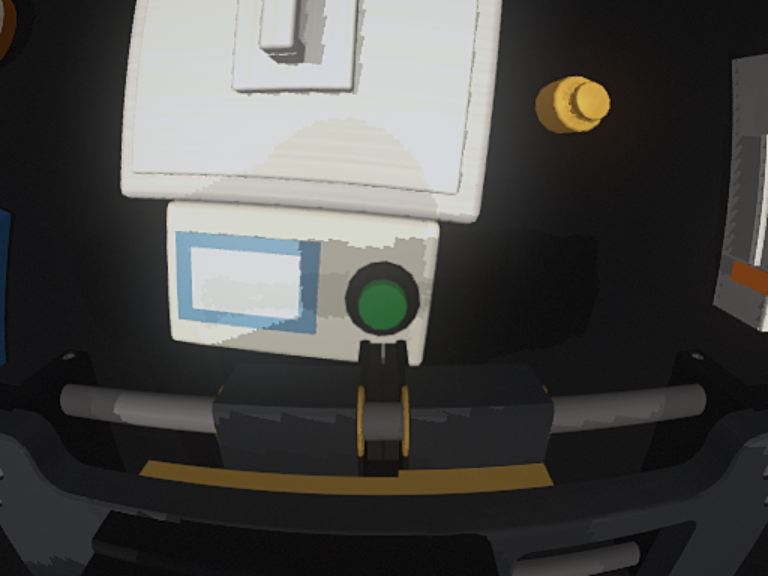

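The key at (383,305) is laterally aligned with the closed fingers. I'll press it.

Emit:
drive_tool:
  rows:
    - {"tx": 0, "ty": 0, "tz": 2.5, "ax": 0, "ay": 0, "az": 0, "claw": 0}
    - {"tx": 0, "ty": 0, "tz": 2.5, "ax": 0, "ay": 0, "az": 0, "claw": 0}
    - {"tx": 0, "ty": 0, "tz": 1.2, "ax": 0, "ay": 0, "az": 0, "claw": 0}
    - {"tx": 0, "ty": 0, "tz": 0, "ax": 0, "ay": 0, "az": 0, "claw": 0}
    - {"tx": 0, "ty": 0, "tz": 0, "ax": 0, "ay": 0, "az": 0, "claw": 0}
    - {"tx": 0, "ty": 0, "tz": 0.3, "ax": 0, "ay": 0, "az": 0, "claw": 0}
    - {"tx": 0, "ty": 0, "tz": 0.3, "ax": 0, "ay": 0, "az": 0, "claw": 0}
    - {"tx": 0, "ty": 0, "tz": 0.3, "ax": 0, "ay": 0, "az": 0, "claw": 0}
    - {"tx": 0, "ty": 0, "tz": 0, "ax": 0, "ay": 0, "az": 0, "claw": 0}
    - {"tx": 0, "ty": 0, "tz": 0, "ax": 0, "ay": 0, "az": 0, "claw": 0}

```text
time_s: 22.53
tcp_pos: [0.4769, 0.094, 0.0488]
ee_rot: [[0.981, 0.194, 0.002], [0.194, -0.981, 0.001], [0.002, -0.0, -1.0]]
wrist_force: [1.4, 0.5, 2.9]
gripper_width: 0.006
gripper_force: 1.1
```

Emit:
drive_tool:
  rows:
    - {"tx": 0, "ty": 0, "tz": 0.2, "ax": 0, "ay": 0, "az": 0, "claw": 0}
    - {"tx": 0, "ty": 0, "tz": 0.2, "ax": 0, "ay": 0, "az": 0, "claw": 0}
    - {"tx": 0, "ty": 0, "tz": 0.2, "ax": 0, "ay": 0, "az": 0, "claw": 0}
    - {"tx": 0, "ty": 0, "tz": 0, "ax": 0, "ay": 0, "az": 0, "claw": 0}
    - {"tx": 0, "ty": 0, "tz": 0, "ax": 0, "ay": 0, "az": 0, "claw": 0}
    - {"tx": 0, "ty": 0, "tz": 0, "ax": 0, "ay": 0, "az": 0, "claw": 0}

```text
time_s: 23.03
tcp_pos: [0.4769, 0.094, 0.0442]
ee_rot: [[0.981, 0.195, 0.002], [0.195, -0.981, 0.0], [0.002, 0.0, -1.0]]
wrist_force: [-3.4, 1.1, 17.0]
gripper_width: 0.004
gripper_force: 8.7
```

The key is at its stop (17 N). I'll release and retreat.

Emit:
drive_tool:
  rows:
    - {"tx": 0, "ty": 0, "tz": -0.5, "ax": 0, "ay": 0, "az": 0, "claw": 0}
    - {"tx": 0, "ty": 0, "tz": -1, "ax": 0, "ay": 0, "az": 0, "claw": 0}
    - {"tx": 0, "ty": 0, "tz": -2.5, "ax": 0, "ay": 0, "az": 0, "claw": 0}
    - {"tx": 0, "ty": 0, "tz": -3, "ax": 0, "ay": 0, "az": 0, "claw": 0}
    - {"tx": 0, "ty": 0, "tz": -3, "ax": 0, "ay": 0, "az": 0, "claw": 0}
    - {"tx": 0, "ty": 0, "tz": -1, "ax": 0, "ay": 0, "az": 0, "claw": 0}
    - {"tx": 0, "ty": 0, "tz": 0, "ax": 0, "ay": 0, "az": 0, "claw": 0}
    - {"tx": 0, "ty": 0, "tz": 0, "ax": 0, "ay": 0, "az": 0, "claw": 0}
    - {"tx": 0, "ty": 0, "tz": 0, "ax": 0, "ay": 0, "az": 0, "claw": 0}

```text
time_s: 23.78
tcp_pos: [0.4746, 0.093, 0.1504]
ee_rot: [[0.981, 0.193, -0.003], [0.193, -0.981, -0.001], [-0.004, 0.001, -1.0]]
wrist_force: [-0.5, 0.3, -0.5]
gripper_width: 0.004
gripper_force: 0.0
```

```bash
python3 -c "
from h import *
st();print(finish_job())"
```

```text
t 23.78 tcp [0.4746 0.093  0.1504] yaw 11.15 tilt [-0.0034 -0.0012 -1.    ] F [-0.54  0.28 -0.48] w 0.00390682401719685 gf 0.0 q [ 30.4  12.5 -24.8  -0.1 -53.   70.8]
the job is handed in; nothing more can be done
None
```

I finished all the steps in 23.8 s and handed the job in, but no verdict came back: the weight stands about 1 mm from the pan's centre, the case is shut with the bar up, and the green key was pushed to its stop and released.

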